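# Present the housing to the code reader and cap it

### The arm

A 7-joint arm with a two-finger parallel gripper is mounted at the origin on the work surface. World frame = base frame: x ahead of the robot, y to its left, z up, the work surface at z = 0. Lengths are in mm, angles in rad, forces in N, time in s.
With the tool pointing down it reaches from about 425 to 875 mm from the base axis. Payload 4.7 kg.
Tool frame: the origin (TCP) lies on the centre line of the jaws, within the pads' length; the fingertips stand 22 mm ahead of it and the grasp point (between the pads) lies 3 mm ahead of it; z points along the fingers, y is the line along which they close (so a half turn about z gives the same grasp; the last joint's range is limited). The gripper opens to 87 mm and grips with 3 to 60 N. Pads are 19 mm wide; open, the fingers measure 117 mm over their backs; the gripper's body (75 mm by 190 mm) begins 51 mm behind the grasp point.
Start: joints at [-1.284, 0.321, -0.07, 1.45, 0.023, 1.371, -0.057], TCP at [175.155, 625.975, 244.587] pointing down, gripper open.
Joint ranges: [-2.86, 2.86], [-0.3, 2.09], [-1.38, 1.24], [0.06, 2.45], [-1.56, 4.7], [0.09, 2.05], [-2.69, 2.69]. Speed limits (rad/s): [2.57, 2.57, 3.14, 3.14, 3.14, 3.14, 3.14].

### API

Orientations are given as a unit quaternion [w, x, y, z].
In Python, from bench import arm, optics gives the robot as it stands. The module is installed in compiled form; this text tells all that it offers.
- The arm moves only by the tool jog_arm, never from a script. Its argument "targets" is a list of rows, each an object of numbers: "x", "y", "z": the shift along the tool's x, y, z scaled (see below); "rx", "ry", "rz": the turn, a rotation vector about the tool's x, y, z scaled (see below); "fingers": the opening, from -1 (shut) to 1 (fully open). A call has 1 to 12 rows; each row is the pose to reach, as a shift and turn from the pose commanded when the call began, along the tool's axes at that moment; what a row does not reach only later rows make up. The controller multiplies each number of a shift by 0.2 m and each number of a turn by pi/2 rad. A row lasts 1/8 s, in which the tool goes at most 62.5 mm and 10.7 degrees, less where a joint would pass 70% of its speed; a pose out of reach is approached as far as the arm can. A call with a number of a shift or a turn outside -1 to 1 is refused whole. A call with a gripper value outside its range is refused whole. The fingers move at their own pace and stop on an object; the grip force is fixed at half the most. Time passes only in rows, so rows that repeat a pose let the fingers close. It gives the time, the measured TCP pose, the force, the opening and the grip force at its end, in the units of the state.
- arm.observe(): the state, without advancing time (a new reading comes with each control period).
- optics.grab_frame(name): name is "scene" or "top"; returns a dict with "color" (384x512x3 uint8, blue, green, red), "vfov" (degrees; the focal length in pixels is half the picture's height over the tangent of half this angle, whatever the lens; pixels are square), "cx", "cy" (the principal point, pixels), "world_to_cam" (4x4, takes a point from world to camera coordinates). Camera axes: x right, y down, z forward; pixel columns grow to the right and rows downward; lengths in mm; the calibration is good to about 2 mm. A picture is of the moment at which its call begins. There is no depth.
- arm.close_job(): hands the job in; it is judged then, once.
The state is a dict: "t": time; "joints": joint angles; "joint_vel": joint speeds; "tau": joint torques, N m; "tcp_pos": TCP position; "ee_rot": TCP orientation; "force": force on the tool from outside, world axes, zero at the start; "wrist_torque": the same for the moment, N m; "gripper_width": finger opening in mm; "finger_force": force on a finger pad.
Only numpy, scipy, OpenCV 4.12 (cv2) and the standard library are available. Lean on these libraries where they do the work, as an engineer would, in place of code of your own. Each camera call takes 0.05 s, during which the arm holds its last target. There are 200 camera calls.

### The job

Stand the loose aluminium housing upright in the middle of the code reader's round stand, turned so that its code plate squarely faces the reader's window, and let go of it. Then close its open top with the black plug that fits, pushed fully home until its flange lies flat on the rim, with the code still facing the window. Set both parts down gently without dropping them or knocking them over, and leave the other things on the bench where they are.

Things in the scene. Friction and masses are not known exactly. Their poses are not given: they have to be found in the camera images.
- housing: Loose aluminium cup, 95 mm high, 54 mm outside diameter (foot 60 mm, 10 mm high), 0.4 kg, standing on the bench left or right. Open top: bore 35 mm wide, 82 deep. The side above 48 mm is plain: grip it there at any angle. A black tick on the rim shows the code plate's direction from above. Origin: centre of underside; z up; x points out through the code plate.
- code (a point): Middle of the face of the housing's code plate: a pad 28 mm wide, 34 mm high (14 to 48 mm above the underside), 7 mm proud of the side, with a white label and black square code. 34 mm from the axis along the housing's x, 31 mm above the underside. Axes as the housing's.
- reader: Code reader fixed to the bench, on the other side from the housing: dark base 220 x 100 x 5 mm, round grey stand 90 mm wide with its top 10 mm above the bench, and a grey block 60 x 60 mm, 85 mm tall, whose black window (98 mm from the origin) looks over the stand. Origin: stand's centre at bench height; z up; x points from stand to block. The housing's x must end up along this x.
- plug: The plug that fits: black plastic, 58 mm high, 50 g, standing on its narrow end. Taper 25 mm long, 25 mm wide at the bottom, 32 at the top; then a flange 44 mm wide, 5 thick; then a round grip 18 mm wide, 28 high. Origin: centre of the underside; z up. Fully home the flange rests on the housing's rim, origin 70 mm above the housing's underside.
- big_plug: A bystander: a like-shaped but larger black plug, 68 mm high with a 62 mm flange, too large for this housing; stands upright. It and the small plug stand in front of the robot, one nearer, one farther. Origin: centre of the underside; z up.
- sleeve: A bystander: an open steel sleeve, 80 mm outer diameter, 55 mm high, standing at the far middle of the bench. Origin: centre of the underside.
- hammer: A bystander: a hammer lying at the far left or right of the work, about pointing away from the robot. Origin on its underside.
- can: A bystander: a plain grey can, 52 mm diameter, 150 mm high, standing on the other side from the hammer. Origin: centre of the underside.
Mind the look-alikes: they are no part of the job. Leave any green or orange look-alike of the plug alone. Leave any blue look-alike of the housing alone.

How it is judged (in metres and radians):
On the way, in this order (a step that is already met when the one before it is completed fails the run):
1. The housing stands upright on the middle of the stand with its code plate facing the window, released, its top still open (horizontal distance between housing and reader below 0.012 m and z of housing in the frame of reader between 0.006 and 0.014 m and angle between housing's own z axis and vertical below 0.06 rad and angle between the x axis of housing and the x axis of reader, either way round below 0.2 rad and x of code in the frame of reader above 0.015 m and contact force between the fingers and housing below 0.1 N and linear speed of housing below 0.02 m/s and horizontal distance between plug and housing above 0.05 m), for 0.2 s.
2. The small plug is fully home in the housing (horizontal distance between plug and housing below 0.006 m and z of plug in the frame of housing between 0.066 and 0.073 m and angle between plug's own z axis and vertical below 0.08 rad), for 0.2 s.
At the end, for the whole second after the job is handed in: Housing upright (0.06 rad) and central (12 mm) on the stand, code facing the window within 0.2 rad; small plug fully home in it (flange within 3 mm of the rim, axis within 6 mm, tilt under 0.08 rad); both released and at rest (all of step 2 and horizontal distance between housing and reader below 0.012 m and z of housing in the frame of reader between 0.006 and 0.014 m and angle between housing's own z axis and vertical below 0.06 rad and angle between the x axis of housing and the x axis of reader, either way round below 0.2 rad and x of code in the frame of reader above 0.015 m and contact force between the fingers and housing below 0.1 N and linear speed of each of housing, plug below 0.02 m/s and contact force between the fingers and plug below 0.1 N); the robot touches nothing.
It fails at once if A bystander (large plug, sleeve, hammer or can) is moved by more than 30 mm (distance of any of big_plug, sleeve, hammer, can from where it was at the start of the episode above 0.03 m).
It fails at once if The housing or the small plug is knocked over (angle between housing's own z axis and vertical above 0.6 rad or angle between plug's own z axis and vertical above 0.8 rad).
It fails at once if The housing or the small plug falls: it moves faster than 0.5 m/s while the fingers do not hold it (a drop of about 13 mm or more) ((linear speed of housing above 0.5 m/s and contact force between the fingers and housing below 0.05 N) or (linear speed of plug above 0.5 m/s and contact force between the fingers and plug below 0.05 N)).
It also fails if it takes over 64 s, if anything falls off the work surface, if the arm or the gripper's body presses on something with over 40 N, if the wrist force passes 120 N, or if a joint passes its speed limit or range.

## Working session

There is one attempt and no reset: what is moved stays moved. The work goes in short steps, Python scripts to look and compute and a tool call to move; the robot and the scene stay as the last step left them, time stands still between calls to the robot, and variables do not carry over. Pictures are saved under pics/ and viewed, at most 10 in all, crops included, and the job is handed in when it is done.

Besides the shell and the picture viewer there is one more tool, called after ">>>" as a command line: name --argument value ..., lists and objects as JSON in quotes. jog_arm: Moves the arm, as the interface text tells. Its arguments: {"type":"object","properties":{"targets":{"type":"array","items":{"type":"object","properties":{"x":{"type":"number"},"y":{"type":"number"},"z":{"type":"number"},"rx":{"type":"number"},"ry":{"type":"number"},"rz":{"type":"number"},"fingers":{"type":"number"}}}}},"required":["targets"]}

```bash
mkdir -p pics; python3 - <<'E'
from bench import arm, optics
import cv2, numpy as np
s=arm.observe(); print({k:np.round(v,3).tolist() for k,v in s.items()})
for n in("scene","top"):
    f=optics.grab_frame(n); cv2.imwrite(f"pics/{n}0.png",f["color"])
    np.savez(f"{n}0.npz",**f)
    print(n,f["vfov"],f["cx"],f["cy"],np.round(f["world_to_cam"],4).tolist(), [k for k in f])
E
```

```text
{'t': 0.0, 'joints': [-1.284, 0.322, -0.07, 1.452, 0.023, 1.371, -0.057], 'joint_vel': [0.001, -0.002, 0.001, -0.002, -0.001, -0.001, -0.001], 'tau': [0.0, -49.129, -0.404, -31.252, -0.064, 0.044, 0.0], 'tcp_pos': [175.009, 625.459, 243.428], 'ee_rot': [-0.0, 0.136, 0.991, -0.001], 'force': [0.08, 0.23, -0.181], 'wrist_torque': [-0.049, 0.006, 0.029], 'finger_force': 0.0, 'gripper_width': 87.046}
scene 52.99250801919133 253.01199636213377 197.0243275701208 [[-0.7001, 0.714, 0.0, 399.0557], [0.6059, 0.5941, -0.5291, -336.3492], [-0.3778, -0.3704, -0.8485, 1449.6807], [0.0, 0.0, 0.0, 1.0]] ['color', 'vfov', 'cx', 'cy', 'world_to_cam']
top 53.22419140302876 254.3793069287113 186.22893308651442 [[-0.0022, -0.9998, 0.0179, -10.6997], [-0.9914, -0.0001, -0.1311, 596.1893], [0.131, -0.018, -0.9912, 1482.3582], [0.0, 0.0, 0.0, 1.0]] ['color', 'vfov', 'cx', 'cy', 'world_to_cam']
```

View pics/scene0.png

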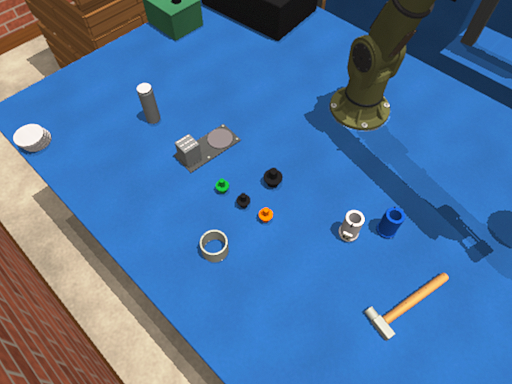

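View pics/top0.png

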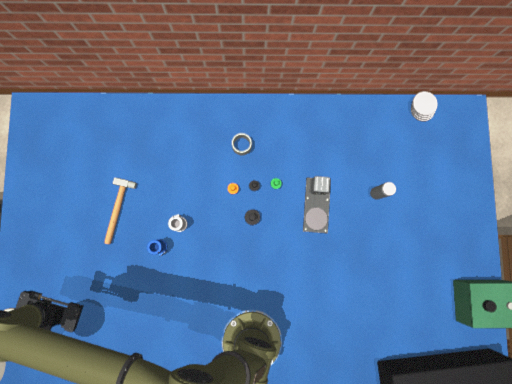

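The scene shot shows the housing at (352,224), the blue look-alike at (392,222), the plugs at (243,200) small and (273,177) big, and the reader at (205,146). In the top view the housing is at (177,223), the small plug at (254,185), the big plug at (252,217) and the stand at (316,218). Next I'll enlarge these.

```bash
python3 - <<'E'
import cv2, numpy as np
s=np.load("scene0.npz")["color"];t=np.load("top0.npz")["color"]
def c(im,u,v,h=25,k=5): return cv2.resize(im[v-h:v+h,u-h:u+h],None,fx=k,fy=k,interpolation=cv2.INTER_CUBIC)
a=np.hstack([c(t,177,223),c(t,254,185),cv2.resize(c(t,317,205,35,5),(250,250))])
b=np.hstack([c(s,352,224),c(s,243,200),cv2.resize(c(s,208,146,35,5),(250,250))])
cv2.imwrite("pics/crops0.png",np.vstack([a,b]))
E
```

```text
(no output)
```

View pics/crops0.png

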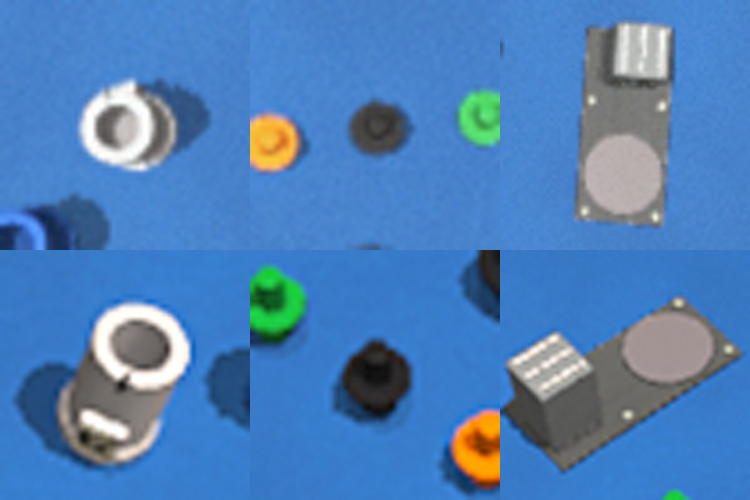

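The crops show the housing rim centre near (175.6,223.8) top and (355,217) scene. Its tick and plate point to top-view up and scene lower-left. The stand disc and the dark small plug between the orange and green ones are clear. I'll fit model silhouettes to both views.

```bash
cat > vis.py <<'E'
import cv2, numpy as np
from scipy.optimize import minimize
K=6
def load(n,tag='0'):
    return dict(np.load(f"{n}{tag}.npz"))
def proj(f,P):
    M=f["world_to_cam"]; c=np.atleast_2d(P)@M[:3,:3].T+M[:3,3]
    fl=f["color"].shape[0]/2/np.tan(np.radians(f["vfov"])/2)
    return c[:,:2]/c[:,2:]*fl+[f["cx"],f["cy"]]
def ray(f,uv,z):
    M=f["world_to_cam"];R=M[:3,:3];fl=f["color"].shape[0]/2/np.tan(np.radians(f["vfov"])/2)
    o=-R.T@M[:3,3]; d=R.T@np.array([(uv[0]-f["cx"])/fl,(uv[1]-f["cy"])/fl,1]); return o+d*(z-o[2])/d[2]
def crop(f,c,h):
    u,v=int(c[0])-h,int(c[1])-h
    return cv2.resize(f["color"][v:v+2*h,u:u+2*h],None,fx=K,fy=K,interpolation=cv2.INTER_CUBIC),(u,v)
def comp(m,at=None):
    n,l=cv2.connectedComponents(m.astype(np.uint8)); c=m.shape[0]//2
    if l[c,c]: return l==l[c,c]
    k=1+np.argmax([(l==i).sum() for i in range(1,n)]); return l==k
def cyl(d,z0,d1,z1):
    a=np.linspace(0,2*np.pi,40,endpoint=False); e=np.c_[np.cos(a),np.sin(a)]
    return np.r_[np.c_[e*d/2,0*a+z0],np.c_[e*d1/2,0*a+z1]]
def box(x0,x1,y0,y1,z0,z1): return np.array([[x,y,z] for x in(x0,x1) for y in(y0,y1) for z in(z0,z1)],float)
def render(f,parts,p,off,shape):
    c,s=np.cos(p[3]),np.sin(p[3]); R=np.array([[c,-s,0],[s,c,0],[0,0,1]]); m=np.zeros(shape,np.uint8)
    for P in parts:
        q=(proj(f,P@R.T+p[:3])-off+.5)*K-.5
        cv2.fillConvexPoly(m,cv2.convexHull((q*16).astype(np.int32)),1,shift=4)
    return m
def fit(views,parts,p0,free,step):
    p0=np.array(p0,float)
    def cost(x):
        p=p0.copy();p[free]=x
        return sum(np.mean(render(f,parts,p,off,m.shape)!=m)*1e3 for f,m,off in views)
    x0=p0[free]; S=np.vstack([x0]+[x0+np.eye(len(free))[i]*step[i] for i in range(len(free))])
    r=minimize(cost,x0,method="Nelder-Mead",options=dict(initial_simplex=S,xatol=.02,fatol=.02))
    p=p0.copy();p[free]=r.x; return p,r.fun
HOUSING=[cyl(60,0,60,10),cyl(54,0,54,95),box(20,34,-14,14,14,48)]
PLUG=[cyl(25,0,32,25),cyl(44,25,44,30),cyl(18,30,18,58)]
def sat(c): return cv2.cvtColor(c,cv2.COLOR_BGR2HSV)[...,1]
def views(tag,px,h,thr=None):
    out=[]
    for n,c in px.items():
        f=load(n,tag);im,off=crop(f,c,h);s=sat(im)
        t=thr or cv2.threshold(s,0,255,cv2.THRESH_OTSU)[0]
        out.append((f,comp(s<t),np.array(off)))
    return out
E
python3 - <<'E'
from vis import *
S,T=load("scene"),load("top")
for nm,pt,ps,parts,zt in(("housing",(176,224),(352,224),HOUSING,95),("plug",(254,185),(243,201),PLUG,30)):
    g=ray(T,pt,zt); v=views('0',dict(top=pt,scene=ps),25 if nm=="housing" else 10)
    print(nm,g.round(1),[m.sum()/36 for _,m,_ in v])
    if nm=="plug":
        for fr in([0,1],[0,1,2]): print(fit(v,parts,[*g[:2],0,0],fr,[8]*len(fr)))
    else:
        for y in np.arange(-1.2,1.3,.6): print(y,fit(v,parts,[*g[:2],0,y],[0,1,3],[8,8,.3]))
        print(fit(v,parts,[*g[:2],0,0],[0,1,2,3],[8,8,8,.3]))
        for w in v: print("single",fit([w],parts,[*g[:2],0,0],[0,1,3],[8,8,.3]))
    for w in v:
        cv2.imwrite(f"/tmp/{nm}.png",w[1]*255)
# tick
uv=np.array([352-25+(123+.5)/5-.5,224-25+(132+.5)/5-.5]); print("tick",ray(S,uv,95))
# stand disc: pinkish grey
for f,c in((T,(316,218)),(S,(220,138))):
    im,off=crop(f,c,18); 
    g=im.astype(int); print(im[108,108]); d=np.abs(g-im[100:116,100:116].reshape(-1,3).mean(0)).max(2)<25
    m=comp(d).astype(np.uint8); cs=max(cv2.findContours(m,0,1)[0],key=cv2.contourArea); e=cv2.fitEllipse(cs)
    uv=(np.array(e[0])+.5)/K-.5+off; print("stand",uv,e, ray(f,uv,10), ray(f,uv,0))
for f,c in((T,(317,204)),(S,(208,146))):
    im,off=crop(f,c,40); s=sat(im); m=comp(s<cv2.threshold(s,0,255,cv2.THRESH_OTSU)[0])
    BASE=[box(-110,110,-50,50,0,5)]; g=ray(f,c,0)
    R=[box(-110,110,-50,50,0,5),box(38,98,-30,30,0,85)]
    print("base",m.sum()/36,[fit([(f,m,np.array(off))],R,[*g[:2],0,y],[0,1,3],[10,10,.2]) for y in (0,-.2)])
E
```

```text
housing [445.5 284.9  95. ] [np.float64(264.4166666666667), np.float64(595.0)]
-1.2 (array([451.09085125, 287.99698394,   0.        ,  -1.0352832 ]), np.float64(29.8))
-0.6 (array([ 4.51014396e+02,  2.87777110e+02,  0.00000000e+00, -2.78130705e-01]), np.float64(17.244444444444444))
0.0 (array([4.51064277e+02, 2.87675588e+02, 0.00000000e+00, 4.05546179e-01]), np.float64(13.755555555555556))
0.5999999999999999 (array([4.51016415e+02, 2.87602027e+02, 0.00000000e+00, 4.14524520e-01]), np.float64(13.588888888888889))
1.2 (array([4.50981837e+02, 2.87602429e+02, 0.00000000e+00, 4.11676396e-01]), np.float64(13.666666666666668))
(array([ 4.50813796e+02,  2.87624502e+02, -2.12628087e-01,  1.39779334e-01]), np.float64(15.42222222222222))
single (array([4.49211035e+02, 2.89583820e+02, 0.00000000e+00, 2.95563515e-01]), np.float64(5.288888888888889))
single (array([ 4.51334950e+02,  2.87456657e+02,  0.00000000e+00, -1.20011273e-01]), np.float64(5.066666666666666))
plug [602.4 -10.   30. ] [np.float64(79.38888888888889), np.float64(121.77777777777777)]
(array([603.1265325 , -11.09885823,   0.      
[... 568 characters left out ...]
0368652344) [ 473.45720828 -259.69924902   10.        ] [ 468.10804679 -266.52791934    0.        ]
base 1356.6666666666667 [(array([ 5.26506133e+02, -2.63634910e+02,  0.00000000e+00, -8.15625214e-02]), np.float64(8.359375)), (array([ 5.26511297e+02, -2.63559446e+02,  0.00000000e+00, -8.15855873e-02]), np.float64(8.407118055555555))]
base 1617.8055555555557 [(array([ 5.28877517e+02, -2.65736992e+02,  0.00000000e+00, -8.57449085e-02]), np.float64(13.472222222222221)), (array([ 5.29551458e+02, -2.66158750e+02,  0.00000000e+00, -8.19492387e-02]), np.float64(13.168402777777777))][ WARN:0@2.069] global loadsave.cpp:1063 imwrite_ Unsupported depth image for selected encoder is fallbacked to CV_8U.
```

```bash
cat > mv.py <<'E'
import numpy as np
from scipy.spatial.transform import Rotation as R
def plan(pos,ang):
    """tool shift/turn in jog units to TCP pos (mm), pointing down, tool x at angle ang"""
    from bench import arm
    s=arm.observe(); q=np.array(s["ee_rot"]); R0=R.from_quat(q[[1,2,3,0]])
    x=np.array([np.cos(ang),np.sin(ang),0]); z=np.array([0,0,-1.])
    Rt=R.from_matrix(np.c_[x,np.cross(z,x),z])
    d=R0.inv().apply(np.array(pos)-s["tcp_pos"])/200; r=(R0.inv()*Rt).as_rotvec()/(np.pi/2)
    print("t",s["t"],"tcp",np.round(s["tcp_pos"],1),"shift",d.round(4),"turn",r.round(4),"w",s["gripper_width"].__round__(1) )
E
python3 - <<'E'
from vis import *
import mv
S,T=load("scene"),load("top")
# plug via colour-ratio: B-R small
v=[]
for f,c in((T,(254,185)),(S,(243,201))):
    im,off=crop(f,c,11); g=cv2.GaussianBlur(im,(0,0),2).astype(int); d=g[...,0]-g[...,2]
    t=cv2.threshold(np.clip(d,0,255).astype(np.uint8),0,255,cv2.THRESH_OTSU)[0]
    m=comp(d<t); print(t,m.sum()/36); v.append((f,m,np.array(off)))
for fr in([0,1],[0,1,2]):
    p,c=fit(v,PLUG,[602,-10,0,0],fr,[8]*len(fr)); print(p,c,[render(f,PLUG,p,o,m.shape).sum()/36 for f,m,o in v])
for w in v: print(fit([w],PLUG,[602,-10,0,0],[0,1],[8,8]))
# rim tick: sample grey level around the rim in scene, and plate top patch
g=cv2.cvtColor(S["color"],cv2.COLOR_BGR2GRAY).astype(np.float32)
C=np.array([450.8,287.7])
for nm,rr,z,h in(("rim",np.linspace(19,26,5),95,.9),):
    a=np.linspace(-h+.25,h+.25,37); P=[np.r_[C+r*np.array([np.cos(t),np.sin(t)]),z] for t in a for r in rr]
    q=proj(S,P).astype(np.float32); I=cv2.remap(g,q[:,0].copy(),q[:,1].copy(),cv2.INTER_CUBIC).ravel().reshape(37,-1).mean(1)
    print(np.c_[a,I].round(2)[8:30].tolist()); w=np.clip(I.max()-30-I,0,None); print(nm,(a*w).sum()/w.sum())
uv=np.array([352-25+(104.5)/5-.5,224-25+172.5/5-.5]); p=ray(S,uv,48); print("plate top",p,np.arctan2(*(p[:2]-C)[::-1]))
mv.plan([451,288,243],1.8)
E
```

```text
71.0 94.97222222222223
75.0 163.47222222222223
[604.94841814 -10.29970455   0.           0.        ] 72.37144168962351 [np.float64(98.11111111111111), np.float64(161.86111111111111)]
[603.43594769 -11.4486234   -5.46419915   0.        ] 45.45454545454545 [np.float64(97.33333333333333), np.float64(160.77777777777777)]
(array([601.46244801, -10.4404232 ,   0.        ,   0.        ]), np.float64(10.560146923783288))
(array([606.11324787,  -9.33979988,   0.        ,   0.        ]), np.float64(26.28558310376492))
[[-0.25, 240.9], [-0.2, 244.29], [-0.15, 245.05], [-0.1, 245.28], [-0.05, 246.94], [-0.0, 247.08], [0.05, 249.13], [0.1, 253.09], [0.15, 242.43], [0.2, 208.49], [0.25, 171.34], [0.3, 159.79], [0.35, 186.45], [0.4, 223.79], [0.45, 245.74], [0.5, 247.32], [0.55, 249.9], [0.6, 251.25], [0.65, 250.01], [0.7, 248.98], [0.75, 247.38], [0.8, 247.61]]
rim 0.28667826363666304
plate top [479.8191703  295.40005717  48.        ] 0.25936695196415666
t 0.1 tcp [175.1 625.5 243.6] shift [-1.7833 -1.2533  0.0052] turn [-0.001   0.0007  0.6804] w 86.8
```

>>> jog_arm --targets '[{"x":-0.2,"y":-0.15,"rz":0.1,"fingers":1},{"x":-0.45,"y":-0.32,"rz":0.22,"fingers":1},{"x":-0.7,"y":-0.5,"rz":0.34,"fingers":1},{"x":-0.95,"y":-0.65,"rz":0.46,"fingers":1},{"x":-0.95,"y":-0.65,"rz":0.57,"fingers":1},{"x":-0.95,"y":-0.65,"rz":0.68,"fingers":1},{"x":-0.95,"y":-0.65,"rz":0.68,"fingers":1},{"x":-0.95,"y":-0.65,"rz":0.68,"fingers":1}]'

```text
validation failed for argument at $.ta...
```

```bash
python3 -c "
import mv;mv.plan([451,287.7,160],1.8)"
```

```text
t 0.1 tcp [175.1 625.5 243.6] shift [-1.7836 -1.254   0.4202] turn [-0.001   0.0007  0.6804] w 86.8
```

>>> jog_arm --targets '[{"x":-0.25,"y":-0.17,"z":0,"rx":0,"ry":0,"rz":0.11,"fingers":1},{"x":-0.5,"y":-0.34,"z":0,"rx":0,"ry":0,"rz":0.22,"fingers":1}]'

```text
t: 0.35
tcp_pos: [253.5, 532.4, 243.7]
ee_rot: [0.0, 0.306, 0.952, -0.001]
force: [0.6, 0.3, 0.9]
gripper_width: 87.1
finger_force: 0.0
```

```bash
python3 -c "
import mv;mv.plan([451,287.7,243],1.8)"
```

```text
t 0.35 tcp [253.5 532.4 243.7] shift [-1.5156 -0.4188  0.0046] turn [-0.0005  0.0005  0.458 ] w 87.1
```

>>> jog_arm --targets '[{"x":-0.25,"y":-0.07,"z":0,"rx":0,"ry":0,"rz":0.11,"fingers":1},{"x":-0.5,"y":-0.14,"z":0,"rx":0,"ry":0,"rz":0.22,"fingers":1},{"x":-0.75,"y":-0.21,"z":0,"rx":0,"ry":0,"rz":0.33,"fingers":1},{"x":-1,"y":-0.28,"z":0,"rx":0,"ry":0,"rz":0.44,"fingers":1},{"x":-1,"y":-0.28,"z":0,"rx":0,"ry":0,"rz":0.458,"fingers":1},{"x":-1,"y":-0.28,"z":0,"rx":0,"ry":0,"rz":0.458,"fingers":1}]'

```text
t: 1.1
tcp_pos: [383.1, 372.3, 244.3]
ee_rot: [-0.0, 0.62, 0.785, -0.0]
force: [0.0, 0.8, 0.0]
gripper_width: 87.0
finger_force: 0.0
```

```bash
python3 -c "
import mv;mv.plan([451,287.7,180],1.8)"
```

```text
t 1.1 tcp [383.1 372.3 244.3] shift [-0.4902  0.2324  0.3213] turn [-0.0004 -0.0003  0.003 ] w 87.0
```

>>> jog_arm --targets '[{"x":-0.16,"y":0.08,"z":0,"rx":0,"ry":0,"rz":0,"fingers":1},{"x":-0.33,"y":0.155,"z":0.1,"rx":0,"ry":0,"rz":0,"fingers":1},{"x":-0.49,"y":0.232,"z":0.2,"rx":0,"ry":0,"rz":0.003,"fingers":1},{"x":-0.49,"y":0.232,"z":0.32,"rx":0,"ry":0,"rz":0.003,"fingers":1},{"x":-0.49,"y":0.232,"z":0.32,"rx":0,"ry":0,"rz":0.003,"fingers":1},{"x":-0.49,"y":0.232,"z":0.32,"rx":0,"ry":0,"rz":0.003,"fingers":1}]'

```text
t: 1.85
tcp_pos: [450.9, 289.1, 181.3]
ee_rot: [-0.0, 0.621, 0.784, 0.0]
force: [-0.0, 0.8, -0.6]
gripper_width: 86.8
finger_force: 0.0
```

```bash
python3 -c "
import mv;mv.plan([451,287.7,75],1.8)
from bench import optics;import cv2,numpy as np
o=[]
for n,c in(('top',(176,224)),('scene',(352,205))):
    f=optics.grab_frame(n);np.savez(n+'1.npz',**f);u,v=c;o.append(cv2.resize(f['color'][v-35:v+35,u-35:u+35],(385,385),interpolation=cv2.INTER_CUBIC))
cv2.imwrite('pics/pre.png',np.hstack(o))"
```

```text
t 1.85 tcp [450.9 289.1 181.3] shift [-0.0073 -0.0014  0.5313] turn [ 0.0004 -0.0004  0.0015] w 86.8
```

View pics/pre.png

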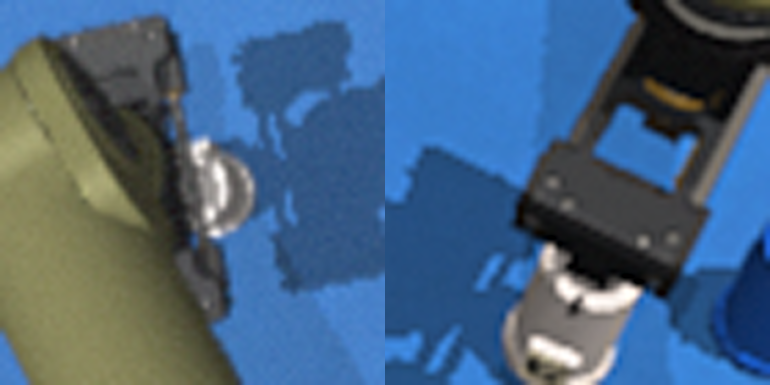

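The picture shows the open jaws straddling the housing on a line close to the tick direction, with the blue cup clear to the right. Next I descend, close and lift slightly.

>>> jog_arm --targets '[{"x":-0.007,"y":-0.001,"z":0.15,"rx":0,"ry":0,"rz":0.001,"fingers":1},{"x":-0.007,"y":-0.001,"z":0.3,"rx":0,"ry":0,"rz":0.001,"fingers":1},{"x":-0.007,"y":-0.001,"z":0.45,"rx":0,"ry":0,"rz":0.001,"fingers":1},{"x":-0.007,"y":-0.001,"z":0.53,"rx":0,"ry":0,"rz":0.001,"fingers":1},{"x":-0.007,"y":-0.001,"z":0.53,"rx":0,"ry":0,"rz":0.001,"fingers":1},{"x":-0.007,"y":-0.001,"z":0.53,"rx":0,"ry":0,"rz":0.001,"fingers":1},{"x":-0.007,"y":-0.001,"z":0.53,"rx":0,"ry":0,"rz":0.001,"fingers":-1},{"x":-0.007,"y":-0.001,"z":0.53,"rx":0,"ry":0,"rz":0.001,"fingers":-1},{"x":-0.007,"y":-0.001,"z":0.53,"rx":0,"ry":0,"rz":0.001,"fingers":-1},{"x":-0.007,"y":-0.001,"z":0.53,"rx":0,"ry":0,"rz":0.001,"fingers":-1},{"x":-0.007,"y":-0.001,"z":0.53,"rx":0,"ry":0,"rz":0.001,"fingers":-1},{"x":-0.007,"y":-0.001,"z":0.53,"rx":0,"ry":0,"rz":0.001,"fingers":-1}]'

```text
t: 3.45
tcp_pos: [451.6, 285.9, 74.6]
ee_rot: [-0.0, 0.623, 0.783, 0.0]
force: [0.5, 0.4, 0.4]
gripper_width: 52.6
finger_force: 29.7
```

>>> jog_arm --targets '[{"x":0,"y":0,"z":-0.05,"rx":0,"ry":0,"rz":0,"fingers":-1},{"x":0,"y":0,"z":-0.15,"rx":0,"ry":0,"rz":0,"fingers":-1},{"x":0,"y":0,"z":-0.3,"rx":0,"ry":0,"rz":0,"fingers":-1},{"x":0,"y":0,"z":-0.45,"rx":0,"ry":0,"rz":0,"fingers":-1},{"x":0,"y":0,"z":-0.55,"rx":0,"ry":0,"rz":0,"fingers":-1},{"x":0,"y":0,"z":-0.55,"rx":0,"ry":0,"rz":0,"fingers":-1}]'

```text
t: 4.2
tcp_pos: [452.3, 286.4, 186.2]
ee_rot: [0.0, 0.623, 0.783, 0.002]
force: [0.1, -0.6, -3.2]
gripper_width: 52.4
finger_force: 29.8
```

```bash
python3 -c "
import mv;mv.plan([471.5,-259.5,184],1.437)
from bench import optics;import cv2,numpy as np
f=optics.grab_frame('scene');u,v=352,205;cv2.imwrite('pics/lift.png',cv2.resize(f['color'][v-50:v+40,u-45:u+45],(540,540),interpolation=cv2.INTER_CUBIC))"
```

```text
t 4.2 tcp [452.3 286.4 186.2] shift [-2.6813 -0.5201  0.0053] turn [ 0.0016 -0.0013  0.2295] w 52.4
```

View pics/lift.png

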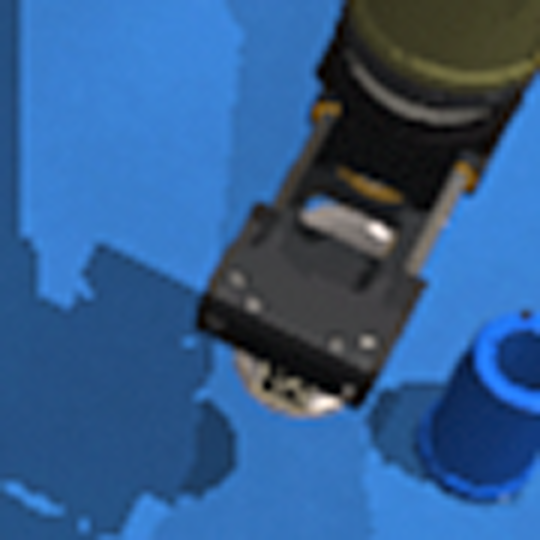

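The housing is held between the jaws, with the wrist force showing its weight, and the code plate still at the lower left. Next I carry it to the stand.

>>> jog_arm --targets '[{"x":-0.1,"y":-0.02,"z":0,"rx":0,"ry":0,"rz":0,"fingers":-1},{"x":-0.28,"y":-0.055,"z":0,"rx":0,"ry":0,"rz":0,"fingers":-1},{"x":-0.46,"y":-0.09,"z":0,"rx":0,"ry":0,"rz":0,"fingers":-1},{"x":-0.64,"y":-0.125,"z":0,"rx":0,"ry":0,"rz":0,"fingers":-1},{"x":-0.82,"y":-0.16,"z":0,"rx":0,"ry":0,"rz":0,"fingers":-1},{"x":-1,"y":-0.195,"z":0,"rx":0,"ry":0,"rz":0,"fingers":-1}]'

```text
t: 5.0
tcp_pos: [457.2, 79.3, 183.2]
ee_rot: [-0.001, 0.623, 0.782, -0.001]
force: [0.2, -0.3, -3.2]
gripper_width: 52.9
finger_force: 29.8
```

>>> jog_arm --targets '[{"x":-0.18,"y":-0.035,"z":0,"rx":0,"ry":0,"rz":0.04,"fingers":-1},{"x":-0.36,"y":-0.07,"z":0,"rx":0,"ry":0,"rz":0.08,"fingers":-1},{"x":-0.54,"y":-0.105,"z":0,"rx":0,"ry":0,"rz":0.12,"fingers":-1},{"x":-0.72,"y":-0.14,"z":0,"rx":0,"ry":0,"rz":0.16,"fingers":-1},{"x":-0.9,"y":-0.175,"z":0,"rx":0,"ry":0,"rz":0.2,"fingers":-1},{"x":-1,"y":-0.195,"z":0,"rx":0,"ry":0,"rz":0.23,"fingers":-1},{"x":-1,"y":-0.195,"z":0,"rx":0,"ry":0,"rz":0.23,"fingers":-1},{"x":-1,"y":-0.195,"z":0,"rx":0,"ry":0,"rz":0.23,"fingers":-1}]'

```text
t: 6.0
tcp_pos: [465.4, -119.9, 184.2]
ee_rot: [-0.001, 0.752, 0.659, 0.0]
force: [-0.2, 0.3, -3.0]
gripper_width: 52.7
finger_force: 29.8
```

```bash
python3 -c "
import mv;mv.plan([471.5,-259.5,110],1.437)"
```

```text
t 6.0 tcp [ 465.4 -119.9  184.2] shift [-0.6879  0.1231  0.3705] turn [-0.0005 -0.0005  0.0006] w 52.7
```

>>> jog_arm --targets '[{"x":-0.17,"y":0.03,"z":0,"rx":0,"ry":0,"rz":0,"fingers":-1},{"x":-0.35,"y":0.06,"z":0,"rx":0,"ry":0,"rz":0,"fingers":-1},{"x":-0.52,"y":0.09,"z":0,"rx":0,"ry":0,"rz":0,"fingers":-1},{"x":-0.688,"y":0.123,"z":0,"rx":0,"ry":0,"rz":0,"fingers":-1},{"x":-0.688,"y":0.123,"z":0.12,"rx":0,"ry":0,"rz":0,"fingers":-1},{"x":-0.688,"y":0.123,"z":0.24,"rx":0,"ry":0,"rz":0,"fingers":-1},{"x":-0.688,"y":0.123,"z":0.37,"rx":0,"ry":0,"rz":0,"fingers":-1},{"x":-0.688,"y":0.123,"z":0.37,"rx":0,"ry":0,"rz":0,"fingers":-1},{"x":-0.688,"y":0.123,"z":0.37,"rx":0,"ry":0,"rz":0,"fingers":-1}]'

```text
t: 7.12
tcp_pos: [472.3, -260.4, 111.3]
ee_rot: [0.0, 0.753, 0.659, 0.0]
force: [0.2, 0.7, -2.7]
gripper_width: 52.7
finger_force: 29.8
```

```bash
python3 -c "
import mv;mv.plan([471.5,-259.5,86.5],1.437)"
```

```text
t 7.125 tcp [ 472.3 -260.4  111.3] shift [ 0.0037 -0.0047  0.1239] turn [ 0.0006 -0.0001  0.0006] w 52.7
```

>>> jog_arm --targets '[{"x":0.003,"y":-0.004,"z":0.04,"rx":0,"ry":0,"rz":0,"fingers":-1},{"x":0.003,"y":-0.004,"z":0.08,"rx":0,"ry":0,"rz":0,"fingers":-1},{"x":0.003,"y":-0.004,"z":0.11,"rx":0,"ry":0,"rz":0,"fingers":-1},{"x":0.003,"y":-0.004,"z":0.125,"rx":0,"ry":0,"rz":0,"fingers":-1},{"x":0.003,"y":-0.004,"z":0.125,"rx":0,"ry":0,"rz":0,"fingers":-1},{"x":0.003,"y":-0.004,"z":0.125,"rx":0,"ry":0,"rz":0,"fingers":-1}]'

```text
t: 7.88
tcp_pos: [470.8, -260.4, 85.7]
ee_rot: [0.0, 0.753, 0.658, 0.0]
force: [0.1, 0.6, -3.0]
gripper_width: 52.8
finger_force: 29.8
```

>>> jog_arm --targets '[{"x":0,"y":0,"z":0.005,"rx":0,"ry":0,"rz":0,"fingers":-1},{"x":0,"y":0,"z":0.009,"rx":0,"ry":0,"rz":0,"fingers":-1},{"x":0,"y":0,"z":0.009,"rx":0,"ry":0,"rz":0,"fingers":-1}]'

```text
t: 8.25
tcp_pos: [470.9, -260.4, 84.7]
ee_rot: [0.0, 0.753, 0.658, 0.0]
force: [-2.9, 1.8, 4.9]
gripper_width: 53.0
finger_force: 29.8
```

>>> jog_arm --targets '[{"x":0,"y":0,"z":0,"rx":0,"ry":0,"rz":0,"fingers":1},{"x":0,"y":0,"z":0,"rx":0,"ry":0,"rz":0,"fingers":1},{"x":0,"y":0,"z":0,"rx":0,"ry":0,"rz":0,"fingers":1},{"x":0,"y":0,"z":0,"rx":0,"ry":0,"rz":0,"fingers":1},{"x":0,"y":0,"z":-0.2,"rx":0,"ry":0,"rz":0,"fingers":1},{"x":0,"y":0,"z":-0.4,"rx":0,"ry":0,"rz":0,"fingers":1},{"x":0,"y":0,"z":-0.6,"rx":0,"ry":0,"rz":0,"fingers":1},{"x":0,"y":0,"z":-0.6,"rx":0,"ry":0,"rz":0,"fingers":1}]'

```text
t: 9.25
tcp_pos: [472.5, -261.4, 206.9]
ee_rot: [0.003, 0.753, 0.658, 0.002]
force: [0.7, -0.3, 0.2]
gripper_width: 87.0
finger_force: 0.0
```

```bash
python3 -c "
import mv;mv.plan([603.5,-10.5,150],1.437)"
```

```text
t 9.25 tcp [ 472.5 -261.4  206.9] shift [1.3313 0.479  0.2869] turn [ 0.0041  0.0002 -0.0005] w 87.0
```

>>> jog_arm --targets '[{"x":0.22,"y":0.08,"z":0,"rx":0,"ry":0,"rz":0,"fingers":0},{"x":0.45,"y":0.16,"z":0,"rx":0,"ry":0,"rz":0,"fingers":0},{"x":0.7,"y":0.25,"z":0,"rx":0,"ry":0,"rz":0,"fingers":0},{"x":0.7,"y":0.25,"z":0,"rx":0,"ry":0,"rz":0,"fingers":0}]'

```text
t: 9.75
tcp_pos: [540.3, -122.5, 202.0]
ee_rot: [-0.001, 0.75, 0.661, -0.0]
force: [-0.7, -0.2, 0.4]
gripper_width: 54.9
finger_force: 0.0
```

```bash
python3 - <<'E'
from bench import optics
import cv2,numpy as np
o=[]
for n,c in(('top',(316,212)),('scene',(215,136))):
    f=optics.grab_frame(n);np.savez(n+'2.npz',**f);u,v=c
    o.append(cv2.resize(f['color'][v-35:v+35,u-35:u+35],(390,390),interpolation=cv2.INTER_CUBIC))
cv2.imwrite('pics/placed.png',np.hstack(o))
E
```

```text
(no output)
```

View pics/placed.png

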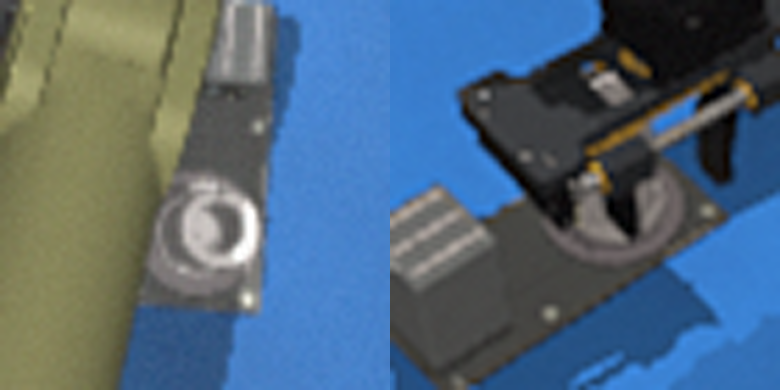

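The top view shows the housing standing upright on the stand. The gripper hides it in the scene view, so I'll move on above the plug and measure from there.

```bash
python3 -c "
import mv;mv.plan([603.5,-10.5,150],1.437)"
```

```text
t 9.85 tcp [ 538.4 -128.1  202.5] shift [0.6261 0.2451 0.2614] turn [-0.0014  0.0007  0.0004] w 48.3
```

>>> jog_arm --targets '[{"x":0.2,"y":0.08,"z":0,"rx":0,"ry":0,"rz":0,"fingers":0},{"x":0.42,"y":0.16,"z":0.1,"rx":0,"ry":0,"rz":0,"fingers":0},{"x":0.626,"y":0.245,"z":0.2,"rx":0,"ry":0,"rz":0,"fingers":0},{"x":0.626,"y":0.245,"z":0.26,"rx":0,"ry":0,"rz":0,"fingers":0},{"x":0.626,"y":0.245,"z":0.26,"rx":0,"ry":0,"rz":0,"fingers":0},{"x":0.626,"y":0.245,"z":0.26,"rx":0,"ry":0,"rz":0,"fingers":0}]'

```text
t: 10.6
tcp_pos: [604.1, -13.5, 152.4]
ee_rot: [0.0, 0.754, 0.657, 0.0]
force: [-0.1, -0.2, -0.4]
gripper_width: 43.5
finger_force: 0.0
```

```bash
python3 - <<'E'
from bench import optics
import cv2,numpy as np,mv
mv.plan([603.5,-10.5,54],1.437)
o=[]
for n,cs in(('top',((316,212),(254,185))),('scene',((215,136),(243,195)))):
    f=optics.grab_frame(n);np.savez(n+'3.npz',**f)
    for u,v in cs: o.append(cv2.resize(f['color'][v-25:v+25,u-25:u+25],(290,290),interpolation=cv2.INTER_CUBIC))
cv2.imwrite('pics/pplug.png',np.vstack([np.hstack(o[:2]),np.hstack(o[2:])]))
E
```

```text
t 10.6 tcp [604.1 -13.5 152.4] shift [ 0.0147 -0.0054  0.4922] turn [ 0.0005  0.0002 -0.0029] w 43.5
```

View pics/pplug.png

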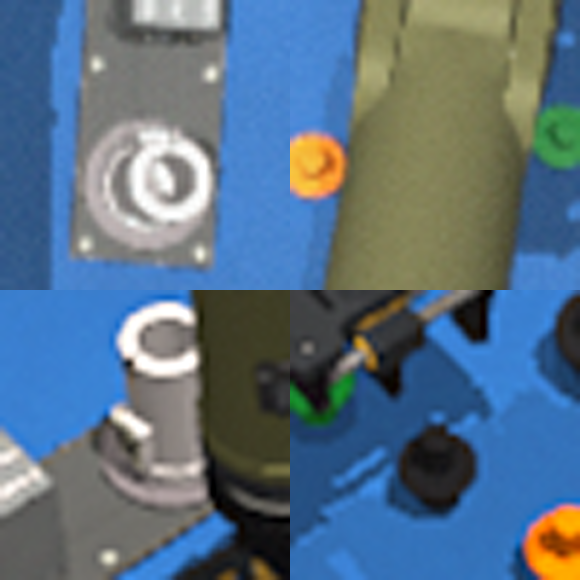

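>>> jog_arm --targets '[{"x":0.014,"y":-0.005,"z":0.15,"rx":0,"ry":0,"rz":0,"fingers":0},{"x":0.014,"y":-0.005,"z":0.3,"rx":0,"ry":0,"rz":0,"fingers":0},{"x":0.014,"y":-0.005,"z":0.42,"rx":0,"ry":0,"rz":0,"fingers":0},{"x":0.014,"y":-0.005,"z":0.47,"rx":0,"ry":0,"rz":0,"fingers":0},{"x":0.014,"y":-0.005,"z":0.486,"rx":0,"ry":0,"rz":0,"fingers":0},{"x":0.014,"y":-0.005,"z":0.486,"rx":0,"ry":0,"rz":0,"fingers":0},{"x":0.014,"y":-0.005,"z":0.486,"rx":0,"ry":0,"rz":0,"fingers":0}]'

```text
t: 11.58
tcp_pos: [604.5, -7.9, 55.6]
ee_rot: [0.0, 0.753, 0.658, 0.001]
force: [-0.2, 0.5, 0.1]
gripper_width: 43.7
finger_force: 0.0
```

```bash
python3 - <<'E'
import mv; mv.plan([604,-10.5,54.5],1.437)
from vis import *
T,S=load("top",'3'),load("scene",'3')
im,off=crop(T,(320,218),10); g=cv2.cvtColor(im,cv2.COLOR_BGR2GRAY)
for t in (215,228):
    m=comp(g>t).astype(np.uint8); c=max(cv2.findContours(m,0,1)[0],key=cv2.contourArea); e=cv2.fitEllipse(cv2.convexHull(c))
    uv=(np.array(e[0])+.5)/K-.5+off; print(t,e,ray(T,uv,105))
im,off=crop(S,(219,119),12); g=cv2.cvtColor(im,cv2.COLOR_BGR2GRAY); m=comp(g>200).astype(np.uint8)
c=max(cv2.findContours(m,0,1)[0],key=cv2.contourArea)[:,0]; 
uvc=(c+.5)/K-.5+off
P=np.array([ray(S,u,105)[:2] for u in uvc]); 
from scipy.optimize import least_squares
r=least_squares(lambda q:np.hypot(*(P-q[:2]).T)-27,[471,-260],loss="cauchy",f_scale=1); print("scene rim",r.x,np.median(abs(r.fun)))
E
```

```text
t 11.575 tcp [604.5  -7.9  55.6] shift [-0.0132 -0.0006  0.0055] turn [ 0.0011 -0.0004 -0.0005] w 43.7
215 ((54.03464889526367, 57.88227844238281), (15.545867919921875, 31.43156623840332), 155.61936950683594) [ 469.66234182 -251.92788092  105.        ]
228 ((54.527259826660156, 57.74064254760742), (12.919235229492188, 28.45987319946289), 155.3164825439453) [ 469.75072396 -252.24046982  105.        ]
scene rim [ 471.61580482 -257.33240889] 1.4686738672354416
```

>>> jog_arm --targets '[{"x":-0.012,"y":0,"z":0.003,"rx":0,"ry":0,"rz":0,"fingers":0},{"x":-0.012,"y":0,"z":0.003,"rx":0,"ry":0,"rz":0,"fingers":0},{"x":-0.012,"y":0,"z":0.003,"rx":0,"ry":0,"rz":0,"fingers":-1},{"x":-0.012,"y":0,"z":0.003,"rx":0,"ry":0,"rz":0,"fingers":-1},{"x":-0.012,"y":0,"z":0.003,"rx":0,"ry":0,"rz":0,"fingers":-1},{"x":-0.012,"y":0,"z":0.003,"rx":0,"ry":0,"rz":0,"fingers":-1},{"x":-0.012,"y":0,"z":0.003,"rx":0,"ry":0,"rz":0,"fingers":-1},{"x":-0.012,"y":0,"z":0.003,"rx":0,"ry":0,"rz":0,"fingers":-1}]'

```text
t: 12.58
tcp_pos: [603.4, -10.2, 53.9]
ee_rot: [-0.0, 0.753, 0.658, 0.0]
force: [0.1, -0.2, -0.6]
gripper_width: 17.2
finger_force: 30.0
```

```bash
python3 - <<'E'
from vis import *
from scipy.optimize import least_squares
T=load("top",'3')
im,off=crop(T,(320,218),14); g=cv2.cvtColor(im,cv2.COLOR_BGR2GRAY); 
gr=cv2.GaussianBlur(g,(0,0),2).astype(np.float32)
# rim ring brightness minus surroundings as function of centre
a=np.linspace(0,2*np.pi,60); best=[]
def mean(x,y,r,z=105):
    P=np.c_[x+r*np.cos(a),y+r*np.sin(a),0*a+z]; q=((proj(T,P)-off+.5)*K-.5).astype(np.float32)
    return np.clip(cv2.remap(gr,q[:,0].copy(),q[:,1].copy(),1),0,255)
G=[(sum(mean(x,y,r).mean() for r in(20,22,24.5))/3-mean(x,y,31).mean(),x,y) for x in np.arange(458,484,.5) for y in np.arange(-272,-245,.5)]
G.sort(); w=np.array(G[-15:]); print(w[-1],w.mean(0))
E
```

```text
[  95.29917908  469.         -257.5       ] [  94.30654195  469.16666667 -257.36666667]
```

>>> jog_arm --targets '[{"x":0,"y":0,"z":-0.06,"rx":0,"ry":0,"rz":0,"fingers":-1},{"x":0,"y":0,"z":-0.2,"rx":0,"ry":0,"rz":0,"fingers":-1},{"x":0,"y":0,"z":-0.4,"rx":0,"ry":0,"rz":0,"fingers":-1},{"x":0,"y":0,"z":-0.6,"rx":0,"ry":0,"rz":0,"fingers":-1},{"x":0,"y":0,"z":-0.75,"rx":0,"ry":0,"rz":0,"fingers":-1},{"x":-0.2,"y":-0.075,"z":-0.75,"rx":0,"ry":0,"rz":0,"fingers":-1},{"x":-0.4,"y":-0.15,"z":-0.75,"rx":0,"ry":0,"rz":0,"fingers":-1},{"x":-0.6,"y":-0.225,"z":-0.75,"rx":0,"ry":0,"rz":0,"fingers":-1},{"x":-0.7,"y":-0.26,"z":-0.75,"rx":0,"ry":0,"rz":0,"fingers":-1},{"x":-0.7,"y":-0.26,"z":-0.75,"rx":0,"ry":0,"rz":0,"fingers":-1}]'

```text
t: 13.82
tcp_pos: [532.9, -143.1, 204.6]
ee_rot: [0.0, 0.754, 0.657, 0.001]
force: [-0.0, 1.0, -1.5]
gripper_width: 16.7
finger_force: 30.0
```

```bash
python3 -c "
import mv;mv.plan([470.7,-258,180],1.437)"
```

```text
t 13.825 tcp [ 532.9 -143.1  204.6] shift [-0.6118 -0.2296  0.1222] turn [ 0.0007 -0.0005 -0.0023] w 16.7
```

>>> jog_arm --targets '[{"x":-0.2,"y":-0.075,"z":0,"rx":0,"ry":0,"rz":0,"fingers":-1},{"x":-0.4,"y":-0.15,"z":0,"rx":0,"ry":0,"rz":0,"fingers":-1},{"x":-0.55,"y":-0.205,"z":0,"rx":0,"ry":0,"rz":0,"fingers":-1},{"x":-0.612,"y":-0.23,"z":0,"rx":0,"ry":0,"rz":0,"fingers":-1},{"x":-0.612,"y":-0.23,"z":0.07,"rx":0,"ry":0,"rz":0,"fingers":-1},{"x":-0.612,"y":-0.23,"z":0.12,"rx":0,"ry":0,"rz":0,"fingers":-1},{"x":-0.612,"y":-0.23,"z":0.12,"rx":0,"ry":0,"rz":0,"fingers":-1},{"x":-0.612,"y":-0.23,"z":0.12,"rx":0,"ry":0,"rz":0,"fingers":-1}]'

```text
t: 14.82
tcp_pos: [471.5, -256.5, 179.8]
ee_rot: [-0.0, 0.753, 0.658, -0.0]
force: [0.1, -0.2, -0.4]
gripper_width: 17.2
finger_force: 30.0
```

```bash
python3 -c "
import mv;mv.plan([470.7,-258,155],1.437)
from bench import optics;import cv2,numpy as np
o=[]
for n,c in(('top',(318,215)),('scene',(216,122))):
    f=optics.grab_frame(n);u,v=c;o.append(cv2.resize(f['color'][v-30:v+30,u-30:u+30],(390,390),interpolation=cv2.INTER_CUBIC))
cv2.imwrite('pics/over.png',np.hstack(o))"
```

```text
t 14.825 tcp [ 471.5 -256.5  179.8] shift [-0.0081 -0.0032  0.1241] turn [-0.0001  0.      0.0003] w 17.2
```

View pics/over.png

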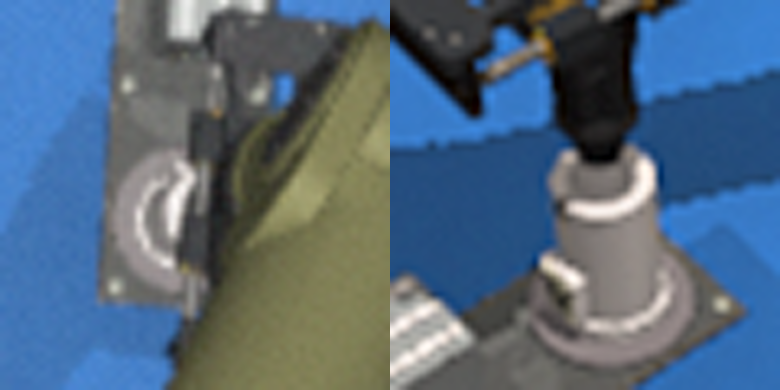

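The plug is held upright about 20 mm above the bore, with its tip at (600,155) over the rim centre at (604,180). The plate faces the block. Next I lower it.

>>> jog_arm --targets '[{"x":-0.007,"y":-0.003,"z":0.04,"rx":0,"ry":0,"rz":0,"fingers":-1},{"x":-0.007,"y":-0.003,"z":0.08,"rx":0,"ry":0,"rz":0,"fingers":-1},{"x":-0.007,"y":-0.003,"z":0.11,"rx":0,"ry":0,"rz":0,"fingers":-1},{"x":-0.007,"y":-0.003,"z":0.14,"rx":0,"ry":0,"rz":0,"fingers":-1},{"x":-0.007,"y":-0.003,"z":0.14,"rx":0,"ry":0,"rz":0,"fingers":-1}]'

```text
t: 15.55
tcp_pos: [470.0, -258.3, 151.3]
ee_rot: [-0.0, 0.753, 0.658, -0.0]
force: [-0.3, 1.3, -0.7]
gripper_width: 17.2
finger_force: 30.0
```

>>> jog_arm --targets '[{"x":0,"y":0,"z":0.025,"rx":0,"ry":0,"rz":0,"fingers":-1},{"x":0,"y":0,"z":0.05,"rx":0,"ry":0,"rz":0,"fingers":-1},{"x":0,"y":0,"z":0.05,"rx":0,"ry":0,"rz":0,"fingers":-1}]'

```text
t: 15.92
tcp_pos: [470.0, -258.3, 141.5]
ee_rot: [-0.0, 0.753, 0.658, -0.0]
force: [0.8, -0.5, 0.1]
gripper_width: 17.2
finger_force: 30.0
```

>>> jog_arm --targets '[{"x":0,"y":0,"z":0.02,"rx":0,"ry":0,"rz":0,"fingers":-1},{"x":0,"y":0,"z":0.033,"rx":0,"ry":0,"rz":0,"fingers":-1},{"x":0,"y":0,"z":0.033,"rx":0,"ry":0,"rz":0,"fingers":-1}]'

```text
t: 16.3
tcp_pos: [470.2, -258.4, 135.1]
ee_rot: [-0.0, 0.753, 0.658, -0.0]
force: [0.1, -0.2, -0.9]
gripper_width: 17.1
finger_force: 30.0
```

>>> jog_arm --targets '[{"x":0,"y":0,"z":0.005,"rx":0,"ry":0,"rz":0,"fingers":-1},{"x":0,"y":0,"z":0.01,"rx":0,"ry":0,"rz":0,"fingers":-1},{"x":0,"y":0,"z":0.01,"rx":0,"ry":0,"rz":0,"fingers":-1}]'

```text
t: 16.68
tcp_pos: [470.5, -258.6, 133.9]
ee_rot: [0.0, 0.753, 0.658, 0.0]
force: [-0.9, 0.9, 3.8]
gripper_width: 16.8
finger_force: 30.0
```

>>> jog_arm --targets '[{"x":0,"y":0,"z":0.003,"rx":0,"ry":0,"rz":0,"fingers":-1},{"x":0,"y":0,"z":0.003,"rx":0,"ry":0,"rz":0,"fingers":0},{"x":0,"y":0,"z":0,"rx":0,"ry":0,"rz":0,"fingers":0},{"x":0,"y":0,"z":0,"rx":0,"ry":0,"rz":0,"fingers":0},{"x":0,"y":0,"z":0,"rx":0,"ry":0,"rz":0,"fingers":0},{"x":0,"y":0,"z":-0.15,"rx":0,"ry":0,"rz":0,"fingers":0},{"x":0,"y":0,"z":-0.35,"rx":0,"ry":0,"rz":0,"fingers":0},{"x":0.25,"y":0,"z":-0.5,"rx":0,"ry":0,"rz":0,"fingers":0},{"x":0.5,"y":0,"z":-0.5,"rx":0,"ry":0,"rz":0,"fingers":0},{"x":0.75,"y":0,"z":-0.5,"rx":0,"ry":0,"rz":0,"fingers":0},{"x":1,"y":0,"z":-0.5,"rx":0,"ry":0,"rz":0,"fingers":0},{"x":1,"y":0,"z":-0.5,"rx":0,"ry":0,"rz":0,"fingers":0}]'

```text
t: 18.18
tcp_pos: [497.5, -55.3, 233.1]
ee_rot: [-0.001, 0.75, 0.661, 0.0]
force: [-0.1, -0.1, -0.2]
gripper_width: 43.4
finger_force: 0.0
```

>>> jog_arm --targets '[{"x":0.2,"y":0,"z":0,"rx":0,"ry":0,"rz":0,"fingers":0},{"x":0.4,"y":0,"z":0,"rx":0,"ry":0,"rz":0,"fingers":0},{"x":0.6,"y":0,"z":0,"rx":0,"ry":0,"rz":0,"fingers":0},{"x":0.6,"y":0,"z":0,"rx":0,"ry":0,"rz":0,"fingers":0},{"x":0.6,"y":0,"z":0,"rx":0,"ry":0,"rz":0,"fingers":0}]'

```text
t: 18.8
tcp_pos: [513.3, 56.9, 233.2]
ee_rot: [0.0, 0.754, 0.657, -0.0]
force: [0.3, 0.2, -0.0]
gripper_width: 43.7
finger_force: 0.0
```

```bash
python3 -c "
from bench import optics;import cv2,numpy as np
o=[]
for n,c in(('top',(318,210)),('scene',(214,122))):
    f=optics.grab_frame(n);u,v=c;o.append(cv2.resize(f['color'][v-30:v+30,u-30:u+30],(390,390),interpolation=cv2.INTER_CUBIC))
cv2.imwrite('pics/done.png',np.hstack(o))"
```

```text
(no output)
```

View pics/done.png

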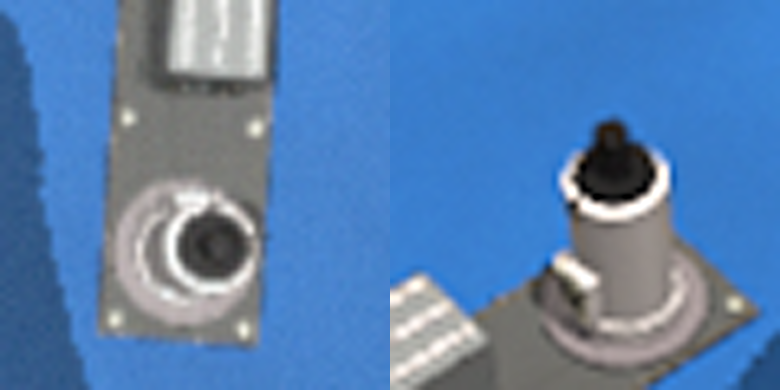

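The plug is seated with its flange on the rim, leaving an even white ring around (213,243) top and (612,180) scene. The plate faces the window.

```bash
python3 -c "
from bench import arm; print(arm.close_job())"
```

```text
the job is handed in; nothing more can be done
None
```

The housing stands upright on the reader's stand with its code facing the window, the small plug is pushed fully home, both are released, and the job was handed in at about 19 s; the hand-in returned no verdict, so this rests on my last camera views.

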